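Set the ratchet feed board back to its lowest notch

ROBOT

A 7-joint arm with a two-finger parallel gripper is mounted at the origin on the work surface. World frame = base frame: x ahead of the robot, y to its left, z up, the work surface at z = 0. Lengths are in m, angles in rad, forces in N, time in s.
With the tool pointing down it reaches from about 0.4 to 0.85 m from the base axis. Payload 10.4 kg.
Tool frame: the origin (TCP) lies on the centre line of the jaws, within the pads' length; the fingertips stand 22 mm ahead of it and the grasp point (between the pads) lies 3 mm ahead of it; x points along the fingers, y is the direction in which the jaws open and shut, and the axes are right-handed (so a half turn about x gives the same grasp; the last joint's range is limited). The gripper opens to 87 mm and grips with 3 to 60 N. Pads are 19 mm wide; open, the fingers measure 117 mm over their backs; the gripper's body (75 mm by 190 mm) begins 51 mm behind the grasp point.
Start: joints at [-1.23, 0.332, -0.065, 1.46, 0.022, 1.35, -0.088], TCP at [0.222, 0.584, 0.245] pointing down, gripper open.
Joint ranges: [-2.6, 2.6], [-0.5, 2.12], [-1.47, 1.34], [0.16, 2.42], [-1.27, 4.41], [0.06, 2.06], [-2.6, 2.6]. Speed limits (rad/s): [2.22, 2.22, 2.79, 2.79, 3.14, 3.14, 3.14].

INTERFACE

Orientations are given as a unit quaternion [x, y, z, w].
In Python, from bench import * gives the robot as it stands.
- The arm moves only by the tool arm_command, never from a script. Its argument "targets" is one flat list of numbers, 7 for each row, row after row: the turn, a rotation vector about the tool's x, y, z in units of 45 degrees (1.0 is 45 degrees), then the shift along the tool's x, y, z in units of 25 mm (1.0 is 25 mm), then the opening, from 0 (shut) to 1 (fully open). In form: [wx, wy, wz, tx, ty, tz, fingers, wx, wy, wz, tx, ty, tz, fingers, ...]. A call has 1 to 12 rows; each row shifts and turns the pose as measured when the row begins, along the tool's axes as they then stand; what a row does not reach is not made up. A row lasts 1/12 s, in which the tool goes at most 41.7 mm and 7.16 degrees, less where a joint would pass 70% of its speed; a pose out of reach is approached as far as the arm can. A call with a number of a shift or a turn outside -1 to 1 is refused whole. A call with a gripper value outside its range is refused whole. The fingers move at their own pace and stop on an object; "newtons" is the grip in N (left out, the last holds). Time passes only in rows, so rows that do not move let the fingers close. It gives the time, the measured TCP pose, the force and the opening at its end, in the units of the state.
- read_state(): the state, without advancing time (a new reading comes with each control period).
- camera(name): name is "scene" or "top"; returns the picture (480x640x3 uint8, red, green, blue); there is no depth.
- calibration(name): a dict with "camera_matrix" (3x3 intrinsics, pixels), "R" (3x3) and "t" (3): a world point X has camera coordinates R X + t. Camera axes: x right, y down, z forward; pixel columns grow to the right and rows downward; lengths in m; the calibration is good to about 2 mm. A picture is of the moment at which its call begins. calibration takes no time and is no camera call.
- close_job(): hands the job in, once; it reports no verdict.
The state is a dict: "time": time; "joint_positions": joint angles; "joint_vel": joint speeds; "joint_torque": joint torques, N m; "ee_pos": TCP position; "eef_rot": TCP orientation; "ft_force": force on the tool from outside, world axes, zero at the start; "torque": the same for the moment, N m; "width": finger opening in m.
Only numpy, scipy, OpenCV 4.12 (cv2) and the standard library are available. Lean on these libraries where they do the work, as an engineer would, in place of code of your own. Each camera call takes 0.05 s, during which the arm holds its last target.

TASK

The tilting feed board on the capping bench is propped too steep. Lift it by its handle bar past its top notch until you feel it meet the top stop, which trips the pawl; then let it down all the way flat, which sets the pawl again; then raise it just into its lowest notch and leave it propped there. Work gently: never drop the board or force it against the stop or the pawl, and leave the two bottles beside it where they are.

Things in the scene. Friction and masses are not known exactly. Their poses are not given: they have to be found in the camera images.
- board (a joint): angle of the board above flat, rad. A ribbed metal panel with side rails, 145 x 172 mm, 0.65 kg, hinged at its far edge on a stand, handle bar at its near edge. 0 = flat, a firm end stop; grows as the handle rises. Its weight at the handle is 2 to 4 N; the hinge drags a little with speed; let go it falls. Starts at the middle or top notch. Coming down faster than 0.75 rad/s is dropping
- handle (a point): middle of the round steel handle bar at the board's free edge: 14 mm diameter, 136 mm long, level, parallel to the hinge axis, 230 mm from it, in the board's plane, 65 mm clear of the panel on two rods 60 mm either side of the middle; the 100 mm between them are free to grip. It swings about the hinge and turns in the fingers if the gripper keeps its direction
- hinge (a point): point on the board's hinge axis, level with the board's middle line, 98 mm above the table; seen from above, the line from here to the handle is the way the board points (roughly to the robot). y lies along the axis, z up, x away from the handle
- disc_rim (a point): middle of the toothed disc (142 mm diameter) on the hinge shaft, left of the board as the robot sees it. Three notches 12 deg (0.21 rad) apart prop the board: raising clicks through freely, lowering is caught at the next notch below. How the disc is clamped on the shaft differs by up to 3 deg each time: the lowest notch lies 7 to 13 deg (0.12 to 0.23 rad) above flat
- pawl_pivot (a point): pivot of the pawl, a small steel crank with a round weight on top that tips over: leaning away from the robot it rides in the teeth. It trips (tips towards the robot) 40 deg above the lowest notch, stays clear while the board comes down, and is set again only in the last few degrees before flat (give it a moment to drop)
- post: aluminium post beside the board on the stand, 149 to 157 mm left of its middle line, 180 mm tall; origin at point hinge. Carries the pawl and a rubber top stop met 2 deg past the trip point: 6 N at the handle beyond the weight shows that it is reached, over 14 N is forcing it. The propped board loads the pawl with 6 to 12 N; over 45 N (10 N pressed down on the handle) is forcing it
- bottle_a_mid (a point): centre, half-way up, of the loose white bottle (60 mm diameter, 150 mm tall) that stands beside the stand on the pawl side
- bottle_b_mid (a point): centre, half-way up, of the loose amber bottle (52 mm diameter, 120 mm tall) that stands beside the stand on the other side

How it is judged:
On the way, in this order (a step that is already met when the one before it is completed fails the run):
1. the board has been raised past its top notch to where the pawl trips (value of joint board above 0.79 rad), for 0.05 s.
2. the board has been let down flat, past its tripped pawl (value of joint board below 0.025 rad), for 0.1 s.
At the end, for the whole second after the job is handed in: the board is at rest, propped on its pawl in the lowest notch (0.09 to 0.27 rad above flat), let go (value of joint board between 0.09 and 0.27 rad and contact force between post and anything else above 1.5 N and velocity of joint board between -0.03 and 0.03 rad/s); the robot touches nothing.
It fails at once if the board (or the robot) is forced against the pawl, the top stop or their post (contact force between post and anything else above 45 N).
It fails at once if the board is dropped: it falls faster than 0.75 rad/s (velocity of joint board below -0.75 rad/s).
It fails at once if one of the two bottles is moved by more than 20 mm (distance of any of bottle_a_mid, bottle_b_mid from where it was at the start of the episode above 0.02 m).
It also fails if it takes over 72 s, if anything falls off the work surface, if the arm or the gripper's body presses on something with over 40 N, if the wrist force passes 120 N, or if a joint passes its speed limit or range.

## Working session

There is one attempt and no reset: what is moved stays moved. The work goes in short steps, Python scripts to look and compute and a tool call to move; the robot and the scene stay as the last step left them, time stands still between calls to the robot, and variables do not carry over. Pictures are saved under pics/ and viewed, and the job is handed in when it is done.

Besides the shell and the picture viewer there is one more tool, called after ">>>" as name(argument=value, ...) on one line, values as JSON. arm_command: Moves the arm, as the interface text tells. Shifts and turns lie within -1 to 1; 1 stands for 25 mm of shift or 45 degrees of turn. Its arguments: {"type":"object","properties":{"targets":{"type":"array","items":{"type":"number","minimum":-1,"maximum":1}},"newtons":{"type":"number"}},"required":["targets"]}

```bash
ls; mkdir -p pics
python3 - <<'E'
from bench import *
import cv2
s=read_state();print({k:np.round(v,3) if 0 else v for k,v in s.items()} if 0 else s)
for n in ("scene","top"):
    im=camera(n);cv2.imwrite(f"pics/{n}0.png",im[:,:,::-1]);c=calibration(n);print(n,c)
E
```

```text
pics
{'time': 0.0, 'joint_positions': array([-1.22959107,  0.33289181, -0.06470831,  1.46093357,  0.02160968,
        1.3498924 , -0.08851766]), 'joint_vel': array([ 0.00058533,  0.00051144,  0.00173587,  0.00191572, -0.00124831,
       -0.00088077, -0.00081568]), 'joint_torque': array([-4.67483897e-04, -6.23275709e+01,  2.40516861e-02, -3.89899743e+01,
       -6.14538789e-02,  4.01108852e-02,  1.10313983e-04]), 'ee_pos': array([0.22227277, 0.5837642 , 0.24374518]), 'eef_rot': array([ 0.12741089,  0.6955073 , -0.12841275,  0.69537488]), 'ft_force': array([-0.19463945, -0.0492869 , -0.23020529]), 'torque': array([ 0.00672351, -0.00781549,  0.01165983]), 'width': 0.08693460844503985}
scene {'camera_matrix': array([[444.1656697 ,   0.        , 322.73727493],
       [  0.        , 444.1656697 , 242.9733345 ],
       [  0.        ,   0.        ,   1.        ]]), 'R': array([[-0.59421112,  0.80430251, -0.00325825],
       [ 0.55087152,  0.40402031, -0.7302795 ],
       [-0.58604924, -0.43573507, -0.68314071]]), 't': array([ 0.31210131, -0.21803743,  1.19340242])}
top {'camera_matrix': array([[547.7927966 ,   0.        , 317.64284767],
       [  0.        , 547.7927966 , 232.78331318],
       [  0.        ,   0.        ,   1.        ]]), 'R': array([[-0.01879618, -0.99971502, -0.01471663],
       [-0.99324405,  0.02035629, -0.11424483],
       [ 0.11451185,  0.01246984, -0.99334362]]), 't': array([0.07960031, 0.59347383, 1.05193465])}
```

View pics/scene0.png

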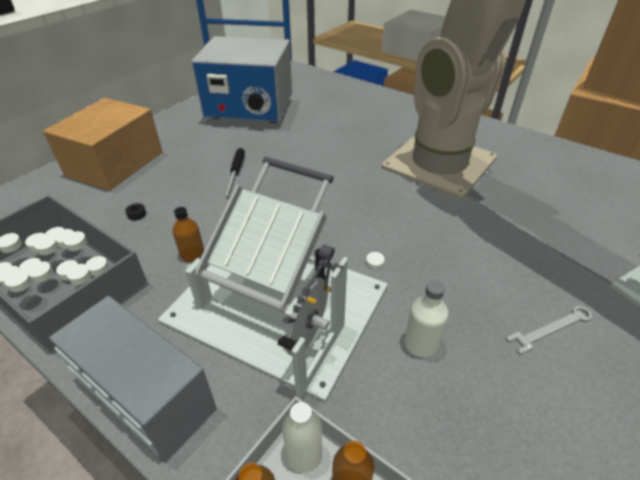

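View pics/top0.png

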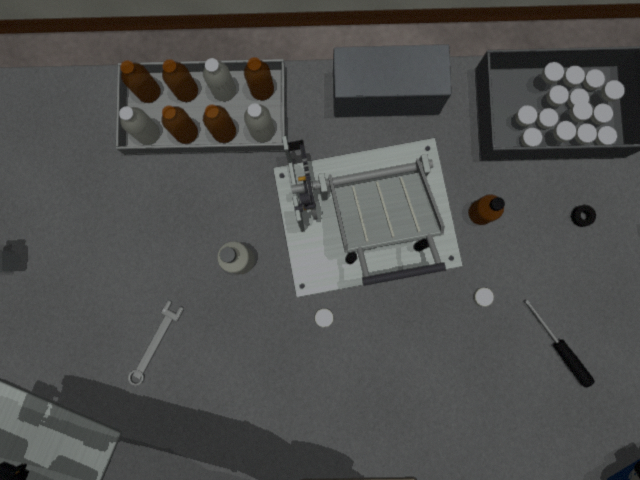

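The scene view shows the dark bar from about (265,161) to (331,179). In the top view it runs from (363,280) to (445,266), and the hinge tube lies at about (330,183)-(420,168). I'll enlarge both views to get exact ends.

Run:
```python
import cv2
a=cv2.imread("pics/scene0.png")[130:390,150:410];b=cv2.imread("pics/top0.png")[130:300,265:465]
cv2.imwrite("pics/sc_z.png",cv2.resize(a,(780,600) if 0 else (600,600),interpolation=cv2.INTER_CUBIC))
cv2.imwrite("pics/top_z.png",cv2.resize(b,None,fx=3.5,fy=3.5,interpolation=cv2.INTER_CUBIC))
```

```text
(no output)
```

View pics/sc_z.png

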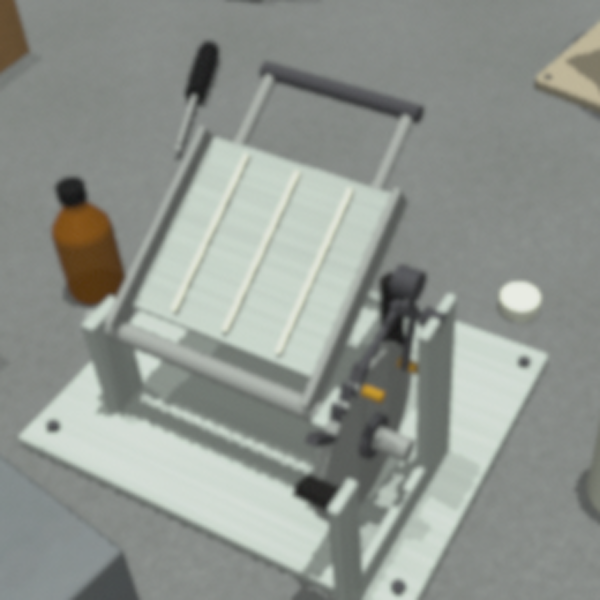

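View pics/top_z.png

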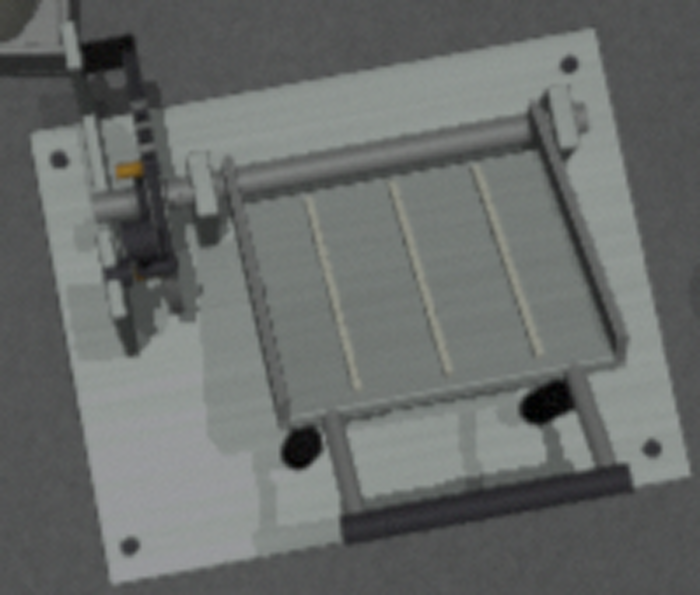

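```bash
cat > h.py <<'E'
from bench import *
import numpy as np, cv2
from scipy.spatial.transform import Rotation as Ro
def ray(n,p):
    c=calibration(n);R=np.array(c['R']);t=np.array(c['t'])
    d=R.T@np.linalg.inv(c['camera_matrix'])@np.array([p[0],p[1],1.]);return -R.T@t,d/np.linalg.norm(d)
def plane(n,p,z):
    o,d=ray(n,p);return o+d*(z-o[2])/d[2]
def tri(ps,pt):
    o1,d1=ray('scene',ps);o2,d2=ray('top',pt)
    s=np.linalg.lstsq(np.c_[d1,-d2],o2-o1,rcond=None)[0]
    a=o1+d1*s[0];b=o2+d2*s[1];return (a+b)/2,np.linalg.norm(a-b)
def S(p):return (150+p[0]*260/600,130+p[1]*260/600)
def T(p):return (265+p[0]/3.5,130+p[1]/3.5)
def proj(n,X):
    c=calibration(n);x=np.array(c['camera_matrix'])@(np.array(c['R'])@X+np.array(c['t']));return x[:2]/x[2]
E
python3 - <<'E'
from h import *
np.set_printoptions(precision=4,suppress=True)
L,e1=tri(S((420,112)),T((343,528)));R,e2=tri(S((266,70)),T((631,479)))
M=(L+R)/2
print(L,e1,R,e2,np.linalg.norm(L-R),M)
a=(L-R)/np.linalg.norm(L-R);print("axis",a,np.degrees(np.arctan2(-a[0],a[1])))
# hinge axis points at z=.098
for q in [(232,182),(535,132),(115,206),(385,155)]: print('top',q,plane('top',T(q),.098))
for q in [(118,332),(308,403),(405,445)]: print('sc',q,plane('scene',S(q),.098))
print('bottleA',plane('top',(234,258),.15),'B',plane('top',(488,208),.1))
# dist of M from hinge
for yaw in [np.arctan2(-a[0],a[1])]:
    pass
E
```

```text
[ 0.4927 -0.0053  0.2206] 0.002872169346520195 [ 0.5127 -0.1402  0.2164] 0.003412976678194062 0.13642376451456856 [ 0.5027 -0.0728  0.2185]
axis [-0.1468  0.9887  0.0308] 8.443000972171701
top (232, 182) [0.6835 0.0396 0.098 ]
top (535, 132) [ 0.7074 -0.1243  0.098 ]
top (115, 206) [0.6717 0.1029 0.098 ]
top (385, 155) [ 0.6965 -0.0432  0.098 ]
sc (118, 332) [ 0.7113 -0.1217  0.098 ]
sc (308, 403) [0.6792 0.0357 0.098 ]
sc (405, 445) [0.6681 0.1113 0.098 ]
bottleA [0.5398 0.215  0.15  ] B [ 0.6274 -0.2514  0.1   ]
```

```bash
cat >> h.py <<'E'
np.set_printoptions(precision=3,suppress=True)
ax=np.array([-.1445,.9895,0]);u=np.array([-.9895,-.1445,0])
H=np.array([.696,-.0446,.098])
def hp(th):return H+.23*(np.cos(th)*u+np.sin(th)*np.array([0,0,1]))
def cur():
    s=read_state();return s,Ro.from_quat(s['eef_rot']),np.array(s['ee_pos'])
def th(p):  # board angle from a grasp point position
    d=p-H;return np.arctan2(d[2],d@u)
E
python3 - <<'E'
from h import *
s,r,p=cur();print(r.as_matrix());print(s['time'])
for sg in (1,-1):
    x=np.array([0,0,-1.]);y=sg*u;z=np.cross(x,y);W=np.c_[x,y,z]
    rv=(r.inv()*Ro.from_matrix(W)).as_rotvec(degrees=True);print(sg,rv)
for w in [(.222,.584,.37),(.40,.36,.37),(.503,-.073,.37)]:
    print(w, r.inv().apply(np.array(w)-p)/.025)
E
```

```text
[[-0.     0.356  0.935]
 [-0.001  0.935 -0.356]
 [-1.    -0.001  0.   ]]
0.1
1 [-119.153   -0.072    0.048]
-1 [60.847  0.041  0.063]
(0.222, 0.584, 0.37) [-5.046 -0.003 -0.014]
(0.4, 0.36, 0.37) [-5.038 -5.843  9.829]
(0.503, -0.073, 0.37) [ -5.019 -20.564  19.842]
```

>>> arm_command(targets=[0,0,0,-1,0,0,1,0,0,0,-1,0,0,1,0,0,0,-1,0,0,1,0,0,0,-1,0,0,1,0,0,0,-1,0,0,1,0,0,0,0,-0.6,1,1,0,0,0,0,-0.6,1,1,0,0,0,0,-0.6,1,1,0,0,0,0,-0.6,1,1,0,0,0,0,-0.6,1,1,0,0,0,0,-0.6,1,1,0,0,0,0,-0.6,1,1])

```text
time: 1.1
ee_pos: [0.3466, 0.421, 0.3683]
eef_rot: [0.119, 0.698, -0.128, 0.694]
ft_force: [-0.6, 0.4, -0.1]
width: 0.0872
```

>>> arm_command(targets=[0.15,0,0,0,-0.6,1,1,0.15,0,0,0,-0.7,0.9,1,0.15,0,0,0,-0.8,0.8,1,0.15,0,0,0,-0.9,0.7,1,0.15,0,0,0,-0.9,0.6,1,0.15,0,0,0,-0.9,0.4,1,0.15,0,0,0,-0.9,0.2,1,0.15,0,0,0,-0.8,0.5,1,0.15,0,0,0,-0.7,0.7,1,0,0,0,0,-0.5,0.9,1,0,0,0,0,-0.2,1,1,0,0,0,0,0,1,1])

```text
time: 2.1
ee_pos: [0.3072, 0.1225, 0.3675]
eef_rot: [0.466, 0.524, -0.482, 0.526]
ft_force: [0.6, 0.1, -0.1]
width: 0.0869
```

```bash
cat > to.py <<'E'
from h import *
import sys
# args: board angle deg, height above bar of grasp point, or explicit
def rep(target,tilt=0,sg=-1):
    s,r,p=cur()
    z=np.array([0,0,1.])
    x=-z*np.cos(tilt)-u*np.sin(tilt) # tilt: fingers lean toward hinge
    zz=ax*1.0; y=np.cross(zz,x)
    W=np.c_[x,y,zz]
    if r.as_matrix()[:,2]@zz<0: W=np.c_[x,-y,-zz]
    rv=(r.inv()*Ro.from_matrix(W)).as_rotvec(degrees=True)
    print('p',p,'grasp',p+.003*r.as_matrix()[:,0],'turn units',rv/45,'shift units (now)',r.inv().apply(target-.003*x-p)/.025,'(after turn)',W.T@(target-.003*x-p)/.025)
    print('t',s['time'],'F',s['ft_force'],'th',np.degrees(th(p+.003*r.as_matrix()[:,0])))
E
python3 - <<'E'
from to import *
rep(hp(np.radians(31.6)))
print(hp(np.radians(31.6)))
E
```

```text
p [0.307 0.123 0.368] grasp [0.307 0.122 0.365] turn units [-0.054  0.021  0.019] shift units (now) [5.882 7.04  8.477] (after turn) [5.841 6.586 8.862]
t 2.1 F [ 0.637  0.111 -0.093] th 36.470380817752144
[ 0.502 -0.073  0.219]
```

>>> arm_command(targets=[-0.054,0.02,0.02,0,0.75,1,1,0,0,0,0,0.75,1,1,0,0,0,0,0.75,1,1,0,0,0,0,0.75,1,1,0,0,0,0,0.75,1,1,0,0,0,0,0.75,1,1,0,0,0,0,0.75,1,1,0,0,0,0,0.75,1,1,0,0,0,0,0.6,0.9,1,0,0,0,0,0,0,1])

```text
time: 2.93
ee_pos: [0.5069, -0.0908, 0.3678]
eef_rot: [0.463, 0.534, -0.461, 0.537]
ft_force: [-0.2, -0.6, 0.1]
width: 0.0869
```

Run:
```python
from to import *
rep(hp(np.radians(31.6)))
print(read_state()['joint_positions'])
```

```text
p [ 0.507 -0.091  0.368] grasp [ 0.507 -0.091  0.365] turn units [ 0.003  0.002 -0.007] shift units (now) [ 5.849 -0.114 -0.743] (after turn) [ 5.851 -0.083 -0.734]
t 2.9333 F [-0.163 -0.624  0.106] th 54.002162026081486
[-0.658  0.021  0.771  1.575 -0.015  1.546  0.26 ]
```

>>> arm_command(targets=[0,0,0,0,-0.1,-0.73,1,0,0,0,1,0,0,0.8,0,0,0,1,0,0,0.8,0,0,0,1,0,0,0.8,0,0,0,1,0,0,0.8,0,0,0,0.8,0,0,0.8,0,0,0,0.8,0,0,0.8,0,0,0,0.3,0,0,0.8,0,0,0,0,0,0,0.8])

```text
time: 3.68
ee_pos: [0.5005, -0.0726, 0.2124]
eef_rot: [0.463, 0.533, -0.463, 0.536]
ft_force: [-0.3, 0.7, 0.4]
width: 0.0696
```

Run:
```python
from to import *
rep(hp(np.radians(31.6)))
for n in ("scene","top"):
    im=camera(n)[:,:,::-1]
    im=im[120:320,180:400] if n=="scene" else im[160:320,300:500]
    cv2.imwrite(f"pics/{n}1.png",cv2.resize(im,None,fx=2.7,fy=2.7,interpolation=cv2.INTER_CUBIC))
```

```text
p [ 0.501 -0.073  0.212] grasp [ 0.501 -0.073  0.209] turn units [-0.002  0.003 -0.003] shift units (now) [-0.363  0.065  0.021] (after turn) [-0.363  0.064  0.02 ]
t 3.6833 F [-0.315  0.664  0.392] th 29.436426758765254
```

View pics/scene1.png

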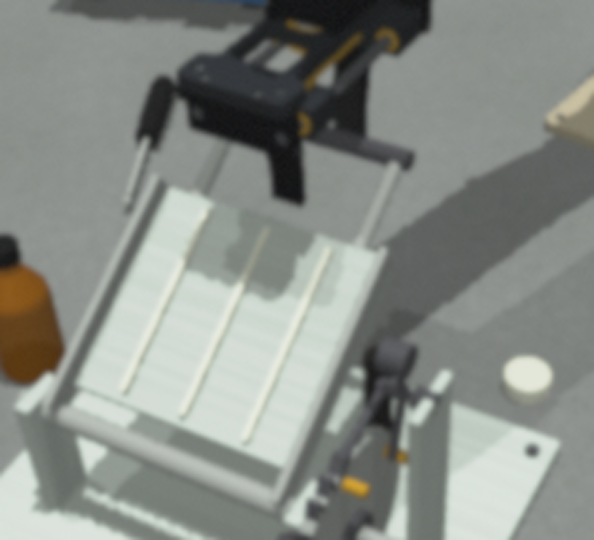

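View pics/top1.png

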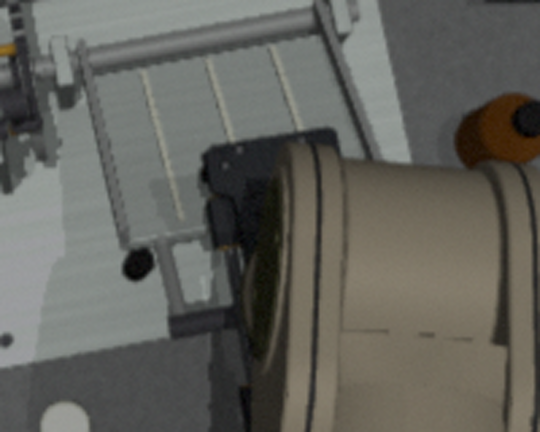

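The fingers straddle the middle of the bar: in the scene crop the finger is at (287,185), and the bar runs out to (408,158). I'll correct the height and close.

>>> arm_command(targets=[0,0,0,-0.35,0.06,0,0.6,0,0,0,0,0,0,0.4,0,0,0,0,0,0,0.2,0,0,0,0,0,0,0,0,0,0,0,0,0,0,0,0,0,0,0,0,0,0,0,0,0,0,0,0], newtons=20)

```text
time: 4.37
ee_pos: [0.5058, -0.0725, 0.2295]
eef_rot: [0.466, 0.531, -0.46, 0.538]
ft_force: [-0.1, 0.3, -0.2]
width: 0.0302
```

Run:
```python
from to import *
rep(hp(np.radians(31.6)))
```

```text
p [ 0.506 -0.073  0.229] grasp [ 0.506 -0.073  0.226] turn units [-0.002  0.002 -0.017] shift units (now) [ 0.316 -0.152 -0.006] (after turn) [ 0.318 -0.148 -0.006]
t 4.3667 F [-0.101  0.291 -0.179] th 33.76549294857983
```

>>> arm_command(targets=[0,0,0,0.2,-0.1,0,0.35,0,0,0,0,0,0,0.35,0,0,0,0,0,0,0.1,0,0,0,0,0,0,0,0,0,0,0,0,0,0,0,0,0,0,0,0,0])

```text
time: 4.87
ee_pos: [0.5024, -0.073, 0.2232]
eef_rot: [0.465, 0.531, -0.46, 0.538]
ft_force: [1.1, 0.4, -0.4]
width: 0.0134
```

Run:
```python
from to import *
rep(hp(np.radians(31.6)))
```

```text
p [ 0.502 -0.073  0.223] grasp [ 0.502 -0.073  0.22 ] turn units [-0.002  0.002 -0.014] shift units (now) [ 0.068 -0.009 -0.006] (after turn) [ 0.068 -0.008 -0.006]
t 4.8667 F [ 1.142  0.448 -0.4  ] th 31.99208943498173
```

Gripped at 13.4 mm opening. Next I raise it along the arc.

>>> arm_command(targets=[0,0,0,-0.27,0.17,0,0,0,0,0,-0.27,0.18,0,0,0,0,0,-0.26,0.19,0,0,0,0,0,-0.25,0.2,0,0])

```text
time: 5.2
ee_pos: [0.5204, -0.0701, 0.2496]
eef_rot: [0.464, 0.532, -0.461, 0.537]
ft_force: [1.1, -0.4, -7.7]
width: 0.0132
```

Run:
```python
from to import *
rep(hp(np.radians(44)))
```

```text
p [ 0.52 -0.07  0.25] grasp [ 0.52  -0.07   0.247] turn units [-0.002  0.002 -0.009] shift units (now) [-0.443  0.484  0.008] (after turn) [-0.447  0.481  0.008]
t 5.2 F [ 1.064 -0.39  -7.75 ] th 39.944948532857964
```

>>> arm_command(targets=[0,0,0,0,0,0,0,0,0,0,0,0,0,0,0,0,0,0,0,0,0])

```text
time: 5.45
ee_pos: [0.5218, -0.0698, 0.2514]
eef_rot: [0.464, 0.532, -0.461, 0.537]
ft_force: [0.3, -0.7, -3.1]
width: 0.0135
```

Run:
```python
from to import *
rep(hp(np.radians(44)))
```

```text
p [ 0.522 -0.07   0.251] grasp [ 0.522 -0.07   0.248] turn units [-0.001  0.003 -0.01 ] shift units (now) [-0.373  0.426  0.011] (after turn) [-0.376  0.423  0.01 ]
t 5.45 F [ 0.3   -0.692 -3.057] th 40.50901678325723
```

>>> arm_command(targets=[0,0,0,-0.15,0.14,0,0,0,0,0,-0.14,0.13,0,0,0,0,0,-0.13,0.13,0,0,0,0,0,0,0,0,0,0,0,0,0,0,0,0])

```text
time: 5.87
ee_pos: [0.5313, -0.0682, 0.2626]
eef_rot: [0.464, 0.533, -0.462, 0.536]
ft_force: [-2.0, 0.5, -2.7]
width: 0.0133
```

Run:
```python
from to import *
rep(hp(np.radians(49)))
```

```text
p [ 0.531 -0.068  0.263] grasp [ 0.531 -0.068  0.26 ] turn units [-0.001  0.002 -0.006] shift units (now) [-0.477  0.621  0.016] (after turn) [-0.48   0.618  0.016]
t 5.8667 F [-2.035  0.536 -2.708] th 44.170907958510156
```

>>> arm_command(targets=[0,0,0,-0.12,0.13,0,0,0,0,0,-0.11,0.12,0,0,0,0,0,0,0,0,0,0,0,0,0,0,0,0])

```text
time: 6.2
ee_pos: [0.5375, -0.0672, 0.2691]
eef_rot: [0.463, 0.534, -0.462, 0.536]
ft_force: [-3.1, 0.6, -1.6]
width: 0.0134
```

Run:
```python
from to import *
rep(hp(np.radians(49)))
```

```text
p [ 0.538 -0.067  0.269] grasp [ 0.538 -0.067  0.266] turn units [-0.001  0.001 -0.004] shift units (now) [-0.218  0.368  0.021] (after turn) [-0.219  0.367  0.022]
t 6.2 F [-3.129  0.592 -1.595] th 46.40411417239873
```

>>> arm_command(targets=[0,0,0,-0.14,0.1,0,0,0,0,0,0,0,0,0,0,0,0,0,0,0,0])

```text
time: 6.45
ee_pos: [0.541, -0.0666, 0.2727]
eef_rot: [0.464, 0.533, -0.462, 0.536]
ft_force: [-2.3, 0.7, -2.0]
width: 0.0131
```

Run:
```python
from to import *
rep(hp(np.radians(49)))
```

```text
p [ 0.541 -0.067  0.273] grasp [ 0.541 -0.067  0.27 ] turn units [-0.001  0.002 -0.006] shift units (now) [-0.074  0.226  0.024] (after turn) [-0.075  0.225  0.024]
t 6.45 F [-2.273  0.729 -1.96 ] th 47.65139313808694
```

>>> arm_command(targets=[0,0,0,-0.12,0.1,0,0,0,0,0,0,0,0,0,0,0,0,0,0,0,0])

```text
time: 6.7
ee_pos: [0.5442, -0.066, 0.2759]
eef_rot: [0.464, 0.533, -0.461, 0.537]
ft_force: [-1.2, 0.7, -3.2]
width: 0.013
```

Run:
```python
from to import *
rep(hp(np.radians(50)))
im=camera("scene")[:,:,::-1][180:360,240:420]
cv2.imwrite(f"pics/s2.png",cv2.resize(im,None,fx=3.2,fy=3.2,interpolation=cv2.INTER_CUBIC))
```

```text
p [ 0.544 -0.066  0.276] grasp [ 0.544 -0.066  0.273] turn units [-0.001  0.002 -0.008] shift units (now) [-0.051  0.217  0.029] (after turn) [-0.052  0.217  0.029]
t 6.7 F [-1.23   0.675 -3.214] th 48.77253764498931
```

View pics/s2.png

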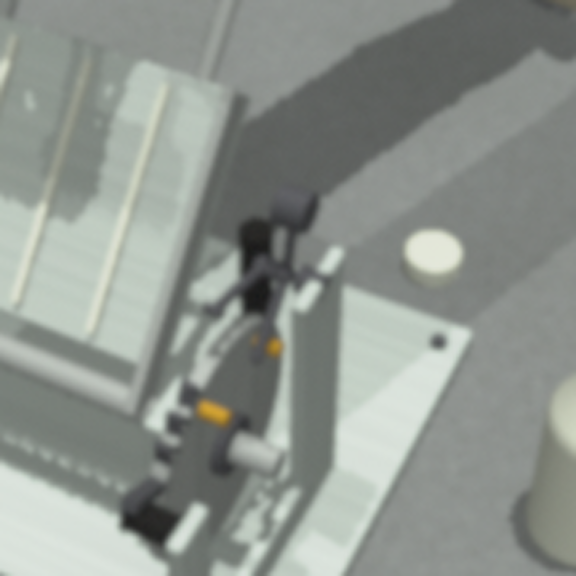

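The weight at crop pixel (295,210) has tipped up towards the robot, so the pawl looks tripped. I'll keep raising in very small steps until I feel the stop.

>>> arm_command(targets=[0,0,0,-0.07,0.08,0,0,0,0,0,0,0,0,0,0,0,0,0,0,0,0])

```text
time: 7.0
ee_pos: [0.5463, -0.0657, 0.2778]
eef_rot: [0.464, 0.533, -0.461, 0.537]
ft_force: [-0.8, -0.1, -3.3]
width: 0.0129
```

Run:
```python
from to import *
rep(hp(np.radians(50)))
```

```text
p [ 0.546 -0.066  0.278] grasp [ 0.546 -0.066  0.275] turn units [-0.001  0.002 -0.008] shift units (now) [0.027 0.132 0.029] (after turn) [0.026 0.132 0.029]
t 7.0 F [-0.789 -0.056 -3.266] th 49.48391890017698
```

>>> arm_command(targets=[0,0,0,-0.07,0.08,0,0,0,0,0,0,0,0,0])

```text
time: 7.17
ee_pos: [0.5481, -0.0654, 0.2795]
eef_rot: [0.464, 0.533, -0.462, 0.536]
ft_force: [-1.2, 0.2, -3.4]
width: 0.013
```

Run:
```python
from to import *
rep(hp(np.radians(50)))
```

```text
p [ 0.548 -0.065  0.279] grasp [ 0.548 -0.065  0.276] turn units [-0.001  0.002 -0.007] shift units (now) [0.092 0.059 0.03 ] (after turn) [0.092 0.06  0.03 ]
t 7.1667 F [-1.246  0.202 -3.445] th 50.0867223593963
```

>>> arm_command(targets=[0,0,0,-0.07,0.08,0,0,0,0,0,0,0,0,0])

```text
time: 7.33
ee_pos: [0.549, -0.0653, 0.2803]
eef_rot: [0.463, 0.534, -0.463, 0.535]
ft_force: [-3.3, 0.6, -4.9]
width: 0.0135
```

Run:
```python
from to import *
rep(hp(np.radians(50)))
```

```text
p [ 0.549 -0.065  0.28 ] grasp [ 0.549 -0.065  0.277] turn units [-0.001  0.002 -0.002] shift units (now) [0.123 0.024 0.031] (after turn) [0.123 0.025 0.031]
t 7.3333 F [-3.328  0.587 -4.925] th 50.37312144967263
```

>>> arm_command(targets=[0,0,0,-0.06,0.06,0,0])

```text
time: 7.42
ee_pos: [0.5497, -0.0652, 0.2809]
eef_rot: [0.462, 0.535, -0.463, 0.535]
ft_force: [-4.2, -0.3, -13.4]
width: 0.0134
```

Run:
```python
from to import *
rep(hp(np.radians(50)))
```

```text
p [ 0.55  -0.065  0.281] grasp [ 0.55  -0.065  0.278] turn units [-0.002  0.001  0.001] shift units (now) [ 0.15  -0.003  0.03 ] (after turn) [ 0.15  -0.003  0.03 ]
t 7.4167 F [ -4.2    -0.331 -13.364] th 50.608806973116806
```

The force is about 9 N beyond the weight, so the top stop is reached. Now I lower it slowly.

>>> arm_command(targets=[0,0,0,0.08,-0.09,0,0,0,0,0,0.12,-0.15,0,0,0,0,0,0.16,-0.17,0,0,0,0,0,0.17,-0.17,0,0,0,0,0,0.18,-0.16,0,0,0,0,0,0.18,-0.16,0,0])

```text
time: 7.92
ee_pos: [0.5293, -0.0685, 0.2608]
eef_rot: [0.465, 0.532, -0.46, 0.537]
ft_force: [-1.4, -0.4, 0.4]
width: 0.0134
```

Run:
```python
from to import *
rep(hp(np.radians(36)))
```

```text
p [ 0.529 -0.069  0.261] grasp [ 0.529 -0.069  0.258] turn units [-0.001  0.002 -0.012] shift units (now) [ 0.976 -0.718  0.015] (after turn) [ 0.983 -0.708  0.016]
t 7.9167 F [-1.429 -0.361  0.364] th 43.50457932200723
```

>>> arm_command(targets=[0,0,0,0.17,-0.14,0,0,0,0,0,0.17,-0.13,0,0,0,0,0,0.17,-0.12,0,0,0,0,0,0.17,-0.11,0,0,0,0,0,0.17,-0.1,0,0,0,0,0,0,0,0,0,0,0,0,0,0,0,0])

```text
time: 8.5
ee_pos: [0.5102, -0.0717, 0.2358]
eef_rot: [0.465, 0.533, -0.461, 0.536]
ft_force: [-1.3, -0.7, 0.9]
width: 0.0133
```

Run:
```python
from to import *
rep(hp(np.radians(28)))
im=camera("scene")[:,:,::-1][180:360,240:420]
cv2.imwrite(f"pics/s3.png",cv2.resize(im,None,fx=3.2,fy=3.2,interpolation=cv2.INTER_CUBIC))
```

```text
p [ 0.51  -0.072  0.236] grasp [ 0.51  -0.072  0.233] turn units [-0.002  0.    -0.008] shift units (now) [ 1.07  -0.618  0.001] (after turn) [ 1.074 -0.611  0.   ]
t 8.5 F [-1.299 -0.727  0.945] th 35.67670715449192
```

View pics/s3.png

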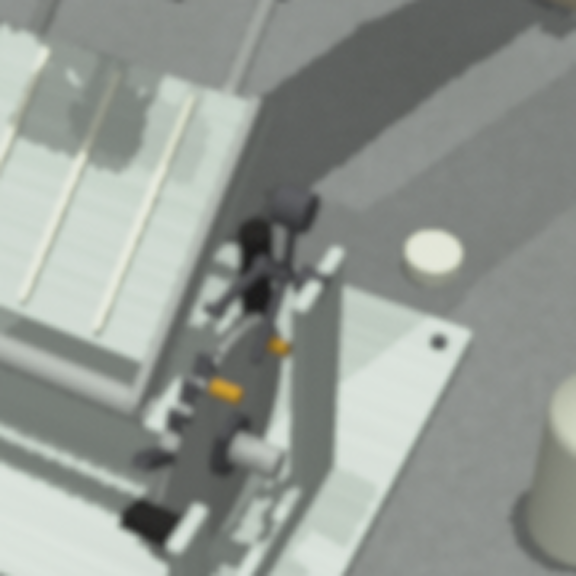

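The pawl still leans towards the robot. Tangential force reads about 0, so I'll check it at rest.

>>> arm_command(targets=[0,0,0,0,0,0,0,0,0,0,0,0,0,0,0,0,0,0,0,0,0])

```text
time: 8.8
ee_pos: [0.5101, -0.0717, 0.2358]
eef_rot: [0.464, 0.533, -0.462, 0.536]
ft_force: [-2.2, -1.2, -0.1]
width: 0.0134
```

Run:
```python
from to import *
rep(hp(np.radians(28)))
```

```text
p [ 0.51  -0.072  0.236] grasp [ 0.51  -0.072  0.233] turn units [-0.002  0.001 -0.007] shift units (now) [ 1.068 -0.616  0.002] (after turn) [ 1.071 -0.61   0.002]
t 8.8 F [-2.168 -1.152 -0.125] th 35.66025229497115
```

>>> arm_command(targets=[0,0,0,0.19,-0.13,0,0,0,0,0,0.2,-0.12,0,0,0,0,0,0.2,-0.12,0,0,0,0,0,0.2,-0.11,0,0])

```text
time: 9.13
ee_pos: [0.4978, -0.0738, 0.2152]
eef_rot: [0.464, 0.533, -0.462, 0.536]
ft_force: [-2.5, -0.8, 1.2]
width: 0.0132
```

Run:
```python
from to import *
rep(hp(np.radians(18)))
```

```text
p [ 0.498 -0.074  0.215] grasp [ 0.498 -0.074  0.212] turn units [-0.002  0.001 -0.007] shift units (now) [ 1.721 -0.746 -0.009] (after turn) [ 1.725 -0.736 -0.008]
t 9.1333 F [-2.461 -0.761  1.167] th 29.686449843035817
```

Past the top notch with no catch. I'll carry on down.

>>> arm_command(targets=[0,0,0,0.21,-0.11,0,0,0,0,0,0.21,-0.1,0,0,0,0,0,0.22,-0.09,0,0,0,0,0,0.22,-0.09,0,0,0,0,0,0.22,-0.08,0,0,0,0,0,0.22,-0.07,0,0])

```text
time: 9.63
ee_pos: [0.4818, -0.0764, 0.1782]
eef_rot: [0.464, 0.533, -0.462, 0.536]
ft_force: [-4.2, -1.0, -0.2]
width: 0.0131
```

Run:
```python
from to import *
rep(hp(np.radians(6)))
```

```text
p [ 0.482 -0.076  0.178] grasp [ 0.482 -0.076  0.175] turn units [-0.003  0.001 -0.005] shift units (now) [ 2.125 -0.495 -0.022] (after turn) [ 2.127 -0.487 -0.022]
t 9.6333 F [-4.242 -1.018 -0.208] th 19.624673923068197
```

>>> arm_command(targets=[0,0,0,0.22,-0.09,0,0,0,0,0,0.22,-0.08,0,0,0,0,0,0.22,-0.07,0,0,0,0,0,0.22,-0.06,0,0,0,0,0,0.22,-0.05,0,0,0,0,0,0.22,-0.04,0,0])

```text
time: 10.13
ee_pos: [0.4724, -0.0779, 0.1417]
eef_rot: [0.464, 0.532, -0.462, 0.537]
ft_force: [-2.0, -1.0, -1.4]
width: 0.0134
```

Run:
```python
from to import *
rep(hp(np.radians(0)))
```

```text
p [ 0.472 -0.078  0.142] grasp [ 0.472 -0.078  0.139] turn units [-0.002  0.002 -0.009] shift units (now) [ 1.627 -0.168 -0.027] (after turn) [ 1.628 -0.157 -0.025]
t 10.1333 F [-1.966 -0.96  -1.432] th 10.206086119543814
```

>>> arm_command(targets=[0,0,0,0.2,-0.04,0,0,0,0,0,0.2,-0.03,0,0,0,0,0,0.2,-0.03,0,0,0,0,0,0.15,-0.02,0,0,0,0,0,0.12,-0.01,0,0,0,0,0,0.1,0,0,0])

```text
time: 10.63
ee_pos: [0.4691, -0.0783, 0.1141]
eef_rot: [0.464, 0.532, -0.462, 0.537]
ft_force: [-2.2, -0.2, -0.3]
width: 0.0134
```

Run:
```python
from to import *
rep(hp(np.radians(0)))
```

```text
p [ 0.469 -0.078  0.114] grasp [ 0.469 -0.078  0.111] turn units [-0.002  0.003 -0.009] shift units (now) [ 0.524 -0.027 -0.025] (after turn) [ 0.524 -0.024 -0.024]
t 10.6333 F [-2.171 -0.242 -0.296] th 3.269664742057311
```

>>> arm_command(targets=[0,0,0,0.12,0,0,0,0,0,0,0.1,0,0,0,0,0,0,0.08,0,0,0])

```text
time: 10.88
ee_pos: [0.4688, -0.0784, 0.1056]
eef_rot: [0.464, 0.533, -0.462, 0.536]
ft_force: [-1.0, -0.7, -1.6]
width: 0.0132
```

Run:
```python
from to import *
rep(hp(np.radians(0)))
```

```text
p [ 0.469 -0.078  0.106] grasp [ 0.469 -0.078  0.103] turn units [-0.002  0.003 -0.007] shift units (now) [ 0.183 -0.012 -0.024] (after turn) [ 0.183 -0.011 -0.024]
t 10.8833 F [-1.045 -0.695 -1.552] th 1.1433295622623147
```

>>> arm_command(targets=[0,0,0,0.08,0,0,0,0,0,0,0.07,0,0,0])

```text
time: 11.05
ee_pos: [0.4687, -0.0784, 0.1014]
eef_rot: [0.464, 0.533, -0.462, 0.536]
ft_force: [-2.2, -0.8, -2.1]
width: 0.013
```

Run:
```python
from to import *
rep(hp(np.radians(0)))
```

```text
p [ 0.469 -0.078  0.101] grasp [ 0.469 -0.078  0.098] turn units [-0.002  0.003 -0.007] shift units (now) [ 0.014 -0.008 -0.023] (after turn) [ 0.014 -0.008 -0.023]
t 11.05 F [-2.169 -0.753 -2.094] th 0.08876853370916285
```

>>> arm_command(targets=[0,0,0,0.07,0,0,0,0,0,0,0.07,0,0,0])

```text
time: 11.22
ee_pos: [0.4688, -0.0785, 0.0989]
eef_rot: [0.464, 0.533, -0.462, 0.536]
ft_force: [-12.4, 0.0, 24.1]
width: 0.0133
```

Run:
```python
from to import *
rep(hp(np.radians(0)))
im=camera("scene")[:,:,::-1][180:360,240:420]
cv2.imwrite(f"pics/s4.png",cv2.resize(im,None,fx=3.2,fy=3.2,interpolation=cv2.INTER_CUBIC))
```

```text
p [ 0.469 -0.079  0.099] grasp [ 0.469 -0.079  0.096] turn units [-0.003  0.001 -0.006] shift units (now) [-0.083 -0.012 -0.029] (after turn) [-0.083 -0.012 -0.029]
t 11.2167 F [-12.367   0.033  24.054] th -0.5200714983754147
```

View pics/s4.png

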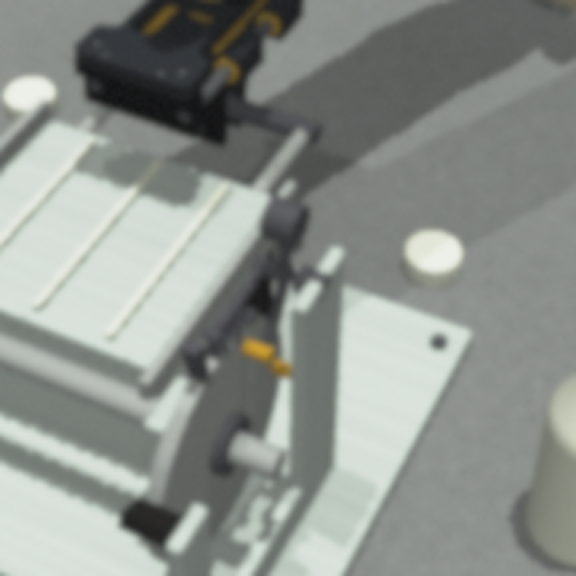

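The board has met the flat stop firmly, 24 N briefly. The weight is at (285,220) and starting to tip. I'll ease off and wait for the pawl to set.

>>> arm_command(targets=[0,0,0,-0.02,0,0,0,0,0,0,0,0,0,0,0,0,0,0,0,0,0,0,0,0,0,0,0,0,0,0,0,0,0,0,0,0,0,0,0,0,0,0])

```text
time: 11.77
ee_pos: [0.4687, -0.0785, 0.099]
eef_rot: [0.464, 0.533, -0.462, 0.536]
ft_force: [-1.3, -1.1, -0.6]
width: 0.0131
```

Run:
```python
from to import *
rep(hp(np.radians(0)))
im=camera("scene")[:,:,::-1][180:360,240:420]
cv2.imwrite(f"pics/s5.png",cv2.resize(im,None,fx=3.2,fy=3.2,interpolation=cv2.INTER_CUBIC))
```

```text
p [ 0.469 -0.079  0.099] grasp [ 0.469 -0.079  0.096] turn units [-0.003  0.001 -0.006] shift units (now) [-0.08  -0.009 -0.03 ] (after turn) [-0.08  -0.009 -0.03 ]
t 11.7667 F [-1.32  -1.109 -0.637] th -0.49859178905555673
```

View pics/s5.png

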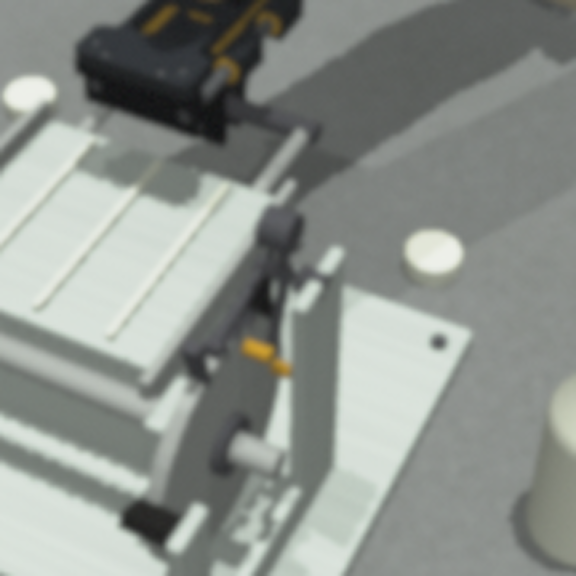

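The weight at (278,228) maps to the same image position as in the initial set state (full image about (327,251); tripped was (332,246)). So the pawl looks set. Next I raise about 3° past the expected lowest notch at about 8.3°.

>>> arm_command(targets=[0,0,0,-0.15,0,0,0,0,0,0,-0.2,0,0,0,0,0,0,-0.2,0.01,0,0,0,0,0,-0.2,0.01,0,0,0,0,0,-0.2,0.02,0,0,0,0,0,-0.2,0.02,0,0,0,0,0,-0.2,0.03,0,0,0,0,0,-0.15,0.03,0,0,0,0,0,0,0,0,0,0,0,0,0,0,0,0])

```text
time: 12.65
ee_pos: [0.4724, -0.078, 0.1413]
eef_rot: [0.465, 0.533, -0.461, 0.536]
ft_force: [-0.6, -0.3, -4.0]
width: 0.0135
```

Run:
```python
from to import *
rep(hp(np.radians(11)))
im=camera("scene")[:,:,::-1][180:360,240:420]
cv2.imwrite(f"pics/s6.png",cv2.resize(im,None,fx=3.2,fy=3.2,interpolation=cv2.INTER_CUBIC))
```

```text
p [ 0.472 -0.078  0.141] grasp [ 0.472 -0.078  0.138] turn units [-0.003  0.001 -0.009] shift units (now) [-0.144  0.014 -0.029] (after turn) [-0.144  0.013 -0.029]
t 12.65 F [-0.579 -0.254 -4.003] th 10.101950785968038
```

View pics/s6.png

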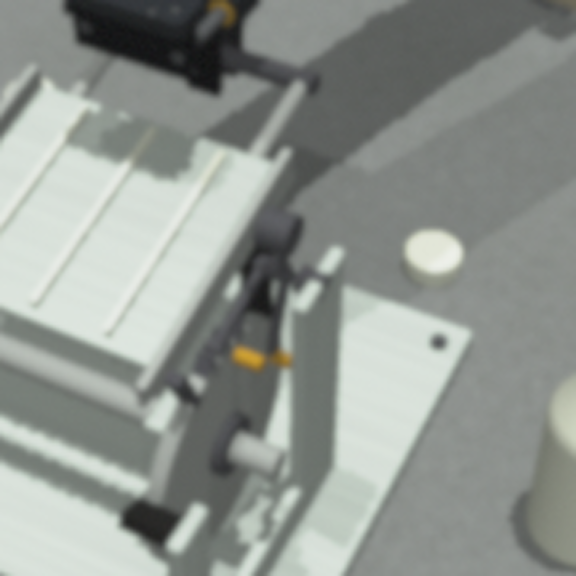

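>>> arm_command(targets=[0,0,0,-0.12,0.03,0,0,0,0,0,-0.1,0.03,0,0,0,0,0,0,0,0,0,0,0,0,0,0,0,0,0,0,0,0.08,-0.02,0,0,0,0,0,0.1,-0.02,0,0,0,0,0,0.1,-0.02,0,0])

```text
time: 13.28
ee_pos: [0.472, -0.078, 0.1394]
eef_rot: [0.464, 0.533, -0.462, 0.536]
ft_force: [-1.9, -1.1, -2.1]
width: 0.0132
```

Run:
```python
from to import *
rep(hp(np.radians(8.3)))
```

```text
p [ 0.472 -0.078  0.139] grasp [ 0.472 -0.078  0.136] turn units [-0.003  0.001 -0.007] shift units (now) [ 0.209 -0.047 -0.029] (after turn) [ 0.209 -0.046 -0.029]
t 13.2833 F [-1.936 -1.073 -2.05 ] th 9.633754356766728
```

Now small steps down, watching for the catch (the pressing limit is 10 N).

>>> arm_command(targets=[0,0,0,0.06,-0.01,0,0,0,0,0,0.05,-0.01,0,0])

```text
time: 13.45
ee_pos: [0.4715, -0.0782, 0.1361]
eef_rot: [0.464, 0.533, -0.462, 0.536]
ft_force: [-0.7, -0.2, -2.0]
width: 0.0133
```

Run:
```python
from to import *
rep(hp(np.radians(8.3)))
```

```text
p [ 0.472 -0.078  0.136] grasp [ 0.472 -0.078  0.133] turn units [-0.003  0.001 -0.007] shift units (now) [ 0.076 -0.025 -0.031] (after turn) [ 0.076 -0.025 -0.031]
t 13.45 F [-0.699 -0.155 -1.962] th 8.790179840934522
```

>>> arm_command(targets=[0,0,0,0.04,-0.01,0,0])

```text
time: 13.53
ee_pos: [0.4713, -0.0782, 0.1349]
eef_rot: [0.464, 0.533, -0.462, 0.536]
ft_force: [-0.9, -0.1, -1.3]
width: 0.0136
```

Run:
```python
from to import *
rep(hp(np.radians(8.3)))
```

```text
p [ 0.471 -0.078  0.135] grasp [ 0.471 -0.078  0.132] turn units [-0.003  0.002 -0.007] shift units (now) [ 0.029 -0.017 -0.03 ] (after turn) [ 0.029 -0.017 -0.03 ]
t 13.5333 F [-0.893 -0.053 -1.331] th 8.49266284664033
```

>>> arm_command(targets=[0,0,0,0.03,0,0,0,0,0,0,0.03,0,0,0])

```text
time: 13.7
ee_pos: [0.4711, -0.0782, 0.1331]
eef_rot: [0.464, 0.533, -0.462, 0.536]
ft_force: [-2.1, -0.8, -1.6]
width: 0.0131
```

Run:
```python
from to import *
rep(hp(np.radians(8.3)))
```

```text
p [ 0.471 -0.078  0.133] grasp [ 0.471 -0.078  0.13 ] turn units [-0.003  0.001 -0.007] shift units (now) [-0.043 -0.006 -0.03 ] (after turn) [-0.043 -0.007 -0.03 ]
t 13.7 F [-2.053 -0.796 -1.558] th 8.042228554364563
```

>>> arm_command(targets=[0,0,0,0.03,0,0,0,0,0,0,0.03,0,0,0])

```text
time: 13.87
ee_pos: [0.4708, -0.0782, 0.1314]
eef_rot: [0.464, 0.533, -0.462, 0.536]
ft_force: [-2.1, -0.7, 0.2]
width: 0.0134
```

Run:
```python
from to import *
rep(hp(np.radians(7.5)))
im=camera("scene")[:,:,::-1][180:360,240:420]
cv2.imwrite(f"pics/s7.png",cv2.resize(im,None,fx=3.2,fy=3.2,interpolation=cv2.INTER_CUBIC))
```

```text
p [ 0.471 -0.078  0.131] grasp [ 0.471 -0.078  0.128] turn units [-0.003  0.001 -0.006] shift units (now) [ 0.017 -0.016 -0.029] (after turn) [ 0.017 -0.015 -0.029]
t 13.8667 F [-2.099 -0.69   0.208] th 7.617829612775064
```

View pics/s7.png

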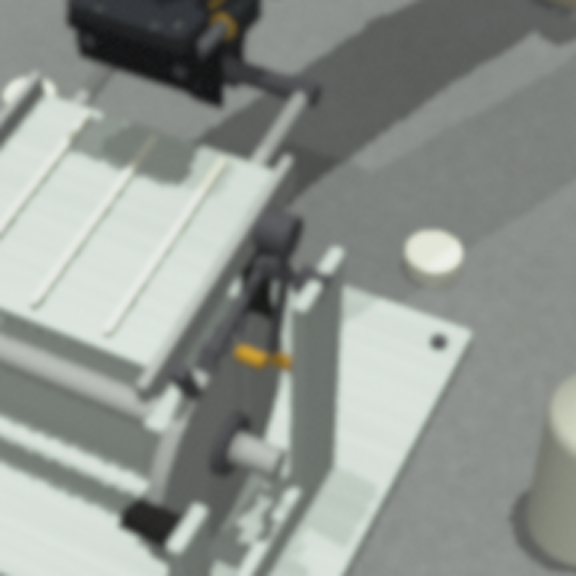

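>>> arm_command(targets=[0,0,0,0.03,0,0,0,0,0,0,0,0,0,0])

```text
time: 14.08
ee_pos: [0.4708, -0.0782, 0.1307]
eef_rot: [0.464, 0.533, -0.462, 0.536]
ft_force: [-2.1, -1.3, -0.5]
width: 0.0136
```

Run:
```python
from to import *
rep(hp(np.radians(7.5)))
```

```text
p [ 0.471 -0.078  0.131] grasp [ 0.471 -0.078  0.128] turn units [-0.003  0.001 -0.006] shift units (now) [-0.015 -0.012 -0.03 ] (after turn) [-0.015 -0.012 -0.03 ]
t 14.0833 F [-2.077 -1.255 -0.533] th 7.4187587506835735
```

>>> arm_command(targets=[0,0,0,0.03,0,0,0])

```text
time: 14.17
ee_pos: [0.4707, -0.0783, 0.13]
eef_rot: [0.464, 0.533, -0.462, 0.536]
ft_force: [-4.8, 0.4, 2.6]
width: 0.0133
```

Run:
```python
from to import *
rep(hp(np.radians(7.5)))
```

```text
p [ 0.471 -0.078  0.13 ] grasp [ 0.471 -0.078  0.127] turn units [-0.003  0.001 -0.006] shift units (now) [-0.04 -0.01 -0.03] (after turn) [-0.04 -0.01 -0.03]
t 14.1667 F [-4.824  0.381  2.602] th 7.261286405672947
```

>>> arm_command(targets=[0,0,0,0.02,0,0,0])

```text
time: 14.25
ee_pos: [0.4707, -0.0783, 0.1296]
eef_rot: [0.464, 0.533, -0.462, 0.535]
ft_force: [-3.7, -1.1, 3.0]
width: 0.0128
```

Run:
```python
from to import *
rep(hp(np.radians(7.5)))
```

```text
p [ 0.471 -0.078  0.13 ] grasp [ 0.471 -0.078  0.127] turn units [-0.003  0.001 -0.005] shift units (now) [-0.057 -0.008 -0.03 ] (after turn) [-0.057 -0.008 -0.03 ]
t 14.25 F [-3.729 -1.142  3.049] th 7.153059885440598
```

>>> arm_command(targets=[0,0,0,0,0,0,0,0,0,0,0,0,0,0,0,0,0,0.02,0,0,0])

```text
time: 14.5
ee_pos: [0.4706, -0.0783, 0.1293]
eef_rot: [0.464, 0.533, -0.462, 0.535]
ft_force: [-4.7, -1.2, 3.6]
width: 0.0135
```

Run:
```python
from to import *
rep(hp(np.radians(7.5)))
```

```text
p [ 0.471 -0.078  0.129] grasp [ 0.471 -0.078  0.126] turn units [-0.003  0.    -0.005] shift units (now) [-0.071 -0.006 -0.03 ] (after turn) [-0.071 -0.006 -0.03 ]
t 14.5 F [-4.734 -1.19   3.636] th 7.069326827398242
```

The pawl has caught: upward force 3.6 N with almost no motion. I'll release gradually.

>>> arm_command(targets=[0,0,0,-0.01,0,0,0,0,0,0,0,0,0,0,0,0,0,0,0,0,0.2,0,0,0,0,0,0,0.3], newtons=3)

```text
time: 14.83
ee_pos: [0.4716, -0.0781, 0.1297]
eef_rot: [0.465, 0.533, -0.462, 0.536]
ft_force: [-0.1, -0.4, 1.0]
width: 0.0191
```

Run:
```python
from to import *
rep(hp(np.radians(7.5)))
im=camera("scene")[:,:,::-1][180:360,240:420]
cv2.imwrite(f"pics/s8.png",cv2.resize(im,None,fx=3.2,fy=3.2,interpolation=cv2.INTER_CUBIC))
```

```text
p [ 0.472 -0.078  0.13 ] grasp [ 0.472 -0.078  0.127] turn units [-0.003  0.001 -0.008] shift units (now) [-0.052 -0.045 -0.028] (after turn) [-0.052 -0.045 -0.028]
t 14.8333 F [-0.102 -0.369  1.001] th 7.214147493753815
```

View pics/s8.png

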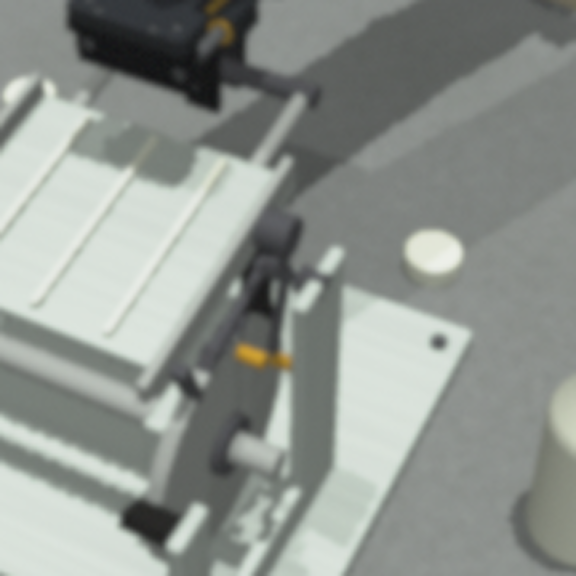

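The board is propped: the handle is still at (310,97) with the fingers at 19 mm. I'll open fully and back straight up.

>>> arm_command(targets=[0,0,0,0,0,0,0.8,0,0,0,0,0,0,0.8,0,0,0,0,0,0,0.8,0,0,0,0,0,0,0.8,0,0,0,-0.4,0,0,0.8,0,0,0,-0.8,0,0,0.8,0,0,0,-1,0,0,0.8,0,0,0,-1,0,0,0.8,0,0,0,-1,0,0,0.8,0,0,0,-1,0,0,0.8,0,0,0,0,0,0,0.8,0,0,0,0,0,0,0.8])

```text
time: 15.88
ee_pos: [0.4703, -0.0794, 0.2704]
eef_rot: [0.466, 0.531, -0.462, 0.536]
ft_force: [-0.4, 0.7, -0.4]
width: 0.0694
```

Run:
```python
from to import *
rep(hp(np.radians(7.5)))
for n in("scene","top"): cv2.imwrite(f"pics/{n}9.png",camera(n)[:,:,::-1])
```

```text
p [ 0.47  -0.079  0.27 ] grasp [ 0.47  -0.079  0.267] turn units [-0.007  0.003 -0.011] shift units (now) [ 5.575 -0.036 -0.085] (after turn) [ 5.575  0.012 -0.072]
t 15.8833 F [-0.378  0.739 -0.367] th 36.575100268550734
```

View pics/scene9.png

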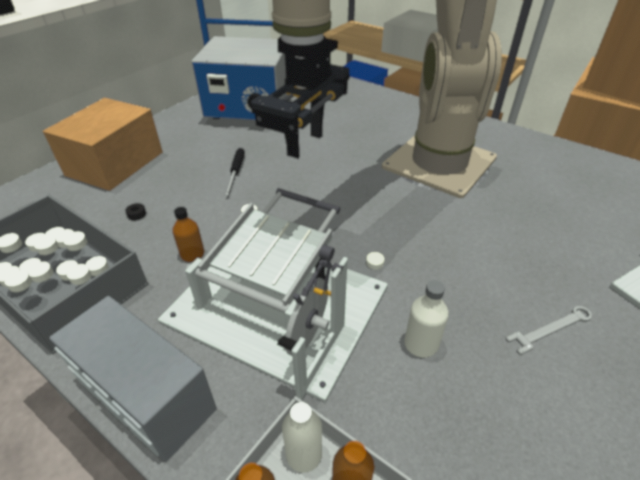

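View pics/top9.png

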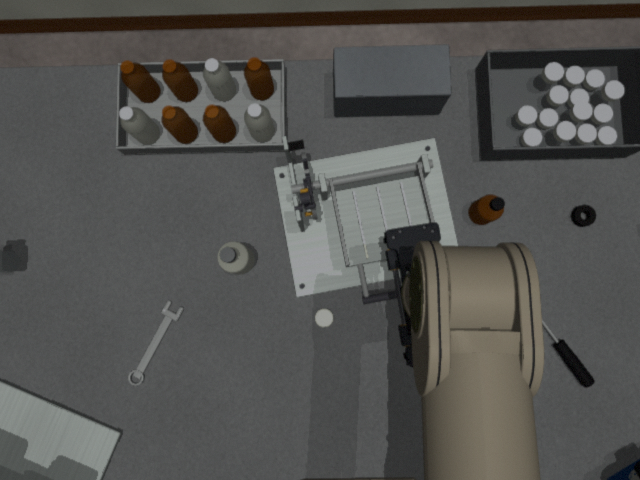

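The gripper is clear, the handle spans (278,193)-(338,210) in the scene view, and both bottles are in their old pixels. One last check of the angle before handing in.

Run:
```python
from h import *
for d in (-.5,7.3,19.3): 
    m=hp(np.radians(d));print(d,proj('scene',m-.068*ax),proj('scene',m+.068*ax))
b=cv2.imread("pics/scene9.png")[180:300,240:360];cv2.imwrite("pics/z9.png",cv2.resize(b,None,fx=5,fy=5,interpolation=cv2.INTER_CUBIC))
```

```text
-0.5 [279.279 202.342] [338.578 222.519]
7.3 [277.688 190.466] [338.486 210.519]
19.3 [272.806 173.668] [336.279 193.71 ]
```

View pics/z9.png

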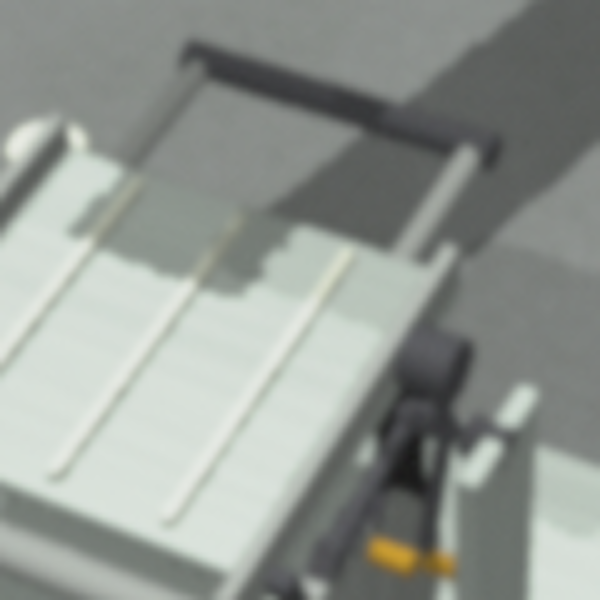

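The bar ends at (277,191) and (338,210) match the 7.3° prediction. I'm handing in.

```bash
python3 -c "
from bench import *
print(close_job(), read_state()['time'])"
```

```text
the job is handed in; nothing more can be done
the job is handed in; nothing more can be done
```

The board is propped in its lowest notch and let go. I handed the job in at about 16 s of the 72 s allowed; it reported no verdict.

**What I did:**
- **Top stop:** I raised the board from the top notch to the stop at about 50.5°. The force there was about 9 N beyond the weight, and the picture showed the pawl tripped.
- **Flat:** I let it down slowly, with no catch on the way, until it met the flat stop. The pawl's weight then tipped back to its set position.
- **Lowest notch:** I raised it past the lowest notch and lowered it until the pawl caught. Then I released the bar and backed straight up.

**Last checks:**
- **Angle:** The released bar's ends in the picture match the position predicted for 7.3° by my measurement. Flat read −0.5° on the same scale, so that is about 7.8° (0.14 rad) above flat.
- **Surroundings:** The gripper is about 140 mm above the bar, and both bottles show at the same pixels as at the start.

**What was not clean:**
- **Flat stop:** I pressed the board against it with about 24 N for a moment. It was not against the pawl or post, and I eased off at once.
- **Force readings:** At rest during the lowering they were 1 to 2 N off the expected weight. I put that down to friction of the bar turning in the fingers.

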